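# Close a resonator cavity and turn its lock collar to the locked mark

### The job

Close up the resonator cavity for a measurement. Its lock collar was left part-way: first turn it back until its pointer stands at the open mark (the round dot) so that its lugs line up with the notches in the lid; then fold the upright lid down until it sits fully home on the pot, and turn the collar clockwise until the pointer stands right at the locked mark (the bar), not short of it and not past it. Leave the other things lying on the bench where they are.

Things in the scene. Friction and masses are not known exactly. Their poses are not given: they have to be found in the camera images.
- cavity: Fixed bare-aluminium cavity: base plate 200 x 150 x 12 mm; round pot 108 mm across, rim 66 mm above the bench, white ceramic puck inside; thin index flange 182 mm across (top at 40 mm) with two marks; hinge post 100 mm high, 48 mm wide. Origin: pot axis at the bench top; x points from the pot axis to the hinge post, z up, y to the left of x. The plate runs from x = -80 to +120 mm.
- collar (a joint): Dark steel lock collar round the pot, 140 mm across, 42 to 84 mm above the bench; rad. 0 = stop at the open dot; grows CLOCKWISE seen from above; 1.047 = pointer exactly on the locked bar; over-turned it stops at 1.55. Below 0.2 its three inward lugs stand in the lid's notches and the lid can pass; above, they block or hold the lid's wings. Friction about 0.2 N m; it stays where left.
- lever_bar (a point): Point on the collar's one lever, 95 mm from the pot's axis, 62 mm above the bench: a level round steel bar 11 mm thick, pointing straight out, bare from 77 to 106 mm from the axis, then a black knob 19 mm thick to 126 mm. At collar = 0 it points 150 deg (counter-clockwise from the cavity's x, seen from above), at 1.047 90 deg. Can be pushed sideways.
- pointer_tip (a point): Tip of the collar's small black wedge pointer, 80 mm from the pot's axis, 46 mm above the bench, just over the index flange.
- open_dot (a point): Open mark: black round dot 8 mm across on the index flange, 86 mm from the pot's axis.
- locked_bar (a point): Locked mark: black radial bar 11 x 5 mm on the index flange, 86 mm from the pot's axis, 60 deg clockwise from the dot.
- collar_axis (a point): Point on the pot's axis, about which the collar turns, at lever height (62 mm above the bench).
- lid (a joint): Aluminium lid on a swing bar hinged at the post; rad. 0 = closed, flat on the pot; grows as it opens; 1.57 = upright. Stiff hinge: it stays where it is left and must be pushed all the way (about 5 N at its end).
- lid_hinge (a point): Middle of the lid's hinge axis (which runs along the cavity's y), 88 mm behind the pot's axis, 90 mm above the bench.
- lid_tab (a point): Point on the outer face of the lid's bar (top face when closed), 150 mm from the hinge axis. Bar 25 mm wide, 10 mm thick, from the hinge over the lid disc (105 mm across) to its end 167 mm from the hinge; its outer face lies 8 mm outside the hinge axis. Closed, its top is 98 mm above the bench (a nut over the pot's axis: 108 mm). Upright, the outer face looks away from the pot.
- torque_spanner: Torque spanner, 151 mm long, 15 mm high, orange and yellow handle, lying on the bench to the left of the cavity. Bystander.
- attenuator: Small coaxial part, 38 mm long, 13 mm thick, lying on the bench. Bystander.
- tape_roll: Roll of black tape, 54 mm across, 19 mm high, flat on the bench. Bystander.
- heat_sink: Finned aluminium heat sink, 42 x 42 x 23 mm, on the bench. Bystander.

How it is judged:
By the outcome, as a careful person would: the job done as asked, in the order asked, and still so for the second after the job is handed in, with the robot touching nothing.
It also fails if it takes over 59 s, if anything falls off the work surface, if the arm or the gripper's body presses on something with over 40 N, if the wrist force passes 120 N, or if a joint passes its speed limit or range.

### The arm

A 7-joint arm with a two-finger parallel gripper is mounted at the origin on a cart in front of the work surface, level with it; the furniture and walls round the work are solid. World frame = base frame: x ahead of the robot, y to its left, z up, the work surface at z = 0. Lengths are in m, angles in rad, forces in N, time in s.
With the tool pointing down it reaches from about 0.425 to 0.875 m from the base axis. Payload 4.7 kg.
Tool frame: the origin (TCP) lies between the finger pads; the fingertips stand 19 mm ahead of it and the grasp point (between the pads) is the TCP (ctrl.tip_extent is the distance from the TCP to the fingertips, in m); z points along the fingers, y is the line along which they close (so a half turn about z gives the same grasp; the last joint's range is limited). The gripper opens to 87 mm and grips with 3 to 60 N. Pads are 19 mm wide; open, the fingers measure 117 mm over their backs; the gripper's body (75 mm by 190 mm) begins 51 mm behind the grasp point.
Start: joints at [1.202, 0.321, -0.07, 1.45, 0.023, 1.371, -0.057], TCP at [0.243, -0.603, 0.242] pointing down, gripper open.
Joint ranges: [-2.86, 2.86], [-0.3, 2.09], [-1.38, 1.24], [0.06, 2.45], [-1.56, 4.7], [0.09, 2.05], [-2.69, 2.69]. Speed limits (rad/s): [2.57, 2.57, 3.14, 3.14, 3.14, 3.14, 3.14].

### API

Orientations are given as a rotation vector (axis times angle).
In Python, from bench import ctrl gives the robot as it stands.
- The arm moves only by the shell command python3 -m crank 'ROWS' [OPENING] [FORCE]. ROWS is JSON, a list of rows, each an object of numbers: "tx", "ty", "tz": the shift along the tool's x, y, z in mm; "turn": the turn about the tool's z in units of 5 degrees (1.0 is 5 degrees). In form: [{"tx": .., "ty": .., "tz": .., "turn": ..}, ...]. A call has 1 to 5 rows; each row is the pose to reach, as a shift and turn from the pose commanded when the call began, along the tool's axes at that moment; what a row does not reach only later rows make up. A row lasts 1/8 s, in which the tool goes at most 62.5 mm and 10.7 degrees, less where a joint would pass 70% of its speed; a pose out of reach is approached as far as the arm can. A call with a gripper value outside its range is refused whole. OPENING is the finger opening in mm, from 0 to 87, set as the call begins (- or left out, the last holds). The fingers move at their own pace and stop on an object; FORCE is the grip in N (left out, the last holds). Time passes only in rows, so rows that repeat a pose let the fingers close. It gives the time, the measured TCP pose, the force, the opening and the grip force at its end, in the units of the state.
- ctrl.get_state(): the state, without advancing time (a new reading comes with each control period).
- ctrl.get_image(name): name is "side" or "top"; returns (picture, depth): 400x640x3 uint8, red, green, blue; 400x640 float32, m along the optical axis (not along the pixel's ray), 0 where there is no reading.
- ctrl.camera_model(name): a dict with "intrinsics" (3x3 intrinsics, pixels), "origin" and "orientation" of the camera in the world. Camera axes: x right, y down, z forward; pixel columns grow to the right and rows downward; lengths in m; the calibration is good to about 2 mm. A picture is of the moment at which its call begins. camera_model takes no time and is no camera call.
- ctrl.close_job(): hands the job in; it is judged then, once.
Trained networks look in the newest picture that a camera, given by its name, has taken for a name from the list of things; names that differ only in an ending like _2 or _b are one class to them, and where a whole thing is asked for, a point or a joint stands for the part that bears it (a point fixed in the world has none). Each returns a list of dicts, best first, with "confidence" (0 to 1); they miss things now and then, are a little off and sometimes report something else, mostly with a low value. They report only what shows in the picture. A call takes as long as a camera call.
- ctrl.recognise(camera, query): "xyz" ([x, y, z] in m, in world coordinates, good to about 4 mm: the middle of the surface that is visible of it).
- ctrl.mark_of(camera, query): "xyz" ([x, y, z] in m, in world coordinates, good to about 4 mm: a listed point, or the origin of a listed thing).
The state is a dict: "time": time; "joint_positions": joint angles; "qd": joint speeds; "joint_torque": joint torques, N m; "position": TCP position; "tool_rot": TCP orientation; "ft_force": force on the tool from outside, world axes, zero at the start; "torque": the same for the moment, N m; "grip_width": opening from 0.0 (shut) to 1.0 (fully open); "grip_force": force on a finger pad.
Only numpy, scipy, OpenCV 4.12 (cv2) and the standard library are available. Lean on these libraries where they do the work, as an engineer would, in place of code of your own. Each camera call takes 0.05 s, during which the arm holds its last target. There are 200 camera calls.

## Working session

There is one attempt and no reset: what is moved stays moved. The work goes in short steps, Python scripts to look and compute and a shell command to move; the robot and the scene stay as the last step left them, time stands still between calls to the robot, and variables do not carry over. Pictures are saved under pics/ and viewed, at most 10 in all, crops included, and the job is handed in when it is done.

```bash
mkdir -p pics; ls; cat > h.py <<'E'
import numpy as np, cv2
from bench import ctrl
from scipy.spatial.transform import Rotation as R
def snap(cam,name):
    im,d=ctrl.get_image(cam); cv2.imwrite(f'pics/{name}.png',im[:,:,::-1]); return im,d
def st():
    s=ctrl.get_state(); print('t',round(s['time'],2),'p',np.round(s['position'],4),'rot',np.round(s['tool_rot'],3),'f',np.round(s['ft_force'],1),'w',round(s['grip_width'],3),'q',np.round(s['joint_positions'],2)); print(np.round(R.from_rotvec(s['tool_rot']).as_matrix(),3)); return s
E
python3 - <<'E'
from h import *
s=st()
for c in('top','side'):
    snap(c,c+'0'); m=ctrl.camera_model(c); print(c,np.round(m['origin'],3),np.round(np.array(m['orientation']),3).tolist(),np.round(m['intrinsics'],1).tolist())
    for q in['cavity','lever_bar','pointer_tip','open_dot','locked_bar','collar_axis','lid_hinge','lid_tab','torque_spanner','attenuator','tape_roll','heat_sink']:
        r=ctrl.mark_of(c,q); print(q,[(np.round(x['xyz'],3).tolist(),round(x['confidence'],2)) for x in r[:2]])
E
```

```text
pics
t 0.0 p [ 0.2425 -0.6025  0.2404] rot [-3.082e+00 -5.970e-01  1.000e-03] f [ 0.2 -0.7  0.2] w 0.996 q [ 1.2   0.32 -0.07  1.45  0.02  1.37 -0.06]
[[ 0.928  0.374 -0.001]
 [ 0.374 -0.928  0.002]
 [-0.    -0.002 -1.   ]]
top [0.427 0.351 0.941] [-2.167, 2.196, -0.093] [[408.8, 0.0, 316.8], [0.0, 408.8, 196.5], [0.0, 0.0, 1.0]]
cavity [([0.433, 0.243, 0.0], 0.79)]
lever_bar [([0.424, 0.338, 0.061], 0.9)]
pointer_tip [([0.355, 0.276, 0.044], 0.62)]
open_dot [([0.352, 0.229, 0.039], 0.8)]
locked_bar [([0.381, 0.309, 0.044], 0.72)]
collar_axis [([0.434, 0.246, 0.057], 0.61)]
lid_hinge [([0.518, 0.21, 0.091], 0.83)]
lid_tab [([0.531, 0.207, 0.236], 0.91)]
torque_spanner [([0.509, 0.457, -0.001], 0.89)]
attenuator [([0.393, 0.464, 0.0], 0.38)]
tape_roll [([0.343, 0.361, -0.001], 0.84)]
heat_sink [([0.666, 0.337, -0.002], 0.69)]
side [0.015 1.036 0.533] [-0.73, 2.346, -1.394] [[501.6, 0.0, 320.9], [0.0, 501.6, 193.5], [0.0, 0.0, 1.0]]
cavity [([0.435, 0.239, -0.002], 0.64)]
lever_bar [([0.423, 0.337, 0.063], 0.94)]
pointer_tip [([0.358, 0.275, 0.046], 0.98)]
open_dot [([0.354, 0.229, 0.039], 0.61), ([0.426, 0.339, 0.064], 0.42)]
locked_bar [([0.378, 0.31, 0.042], 0.86)]
collar_axis [([0.434, 0.238, 0.064], 0.97)]
lid_hinge [([0.52, 0.214, 0.088], 0.69)]
lid_tab [([0.532, 0.209, 0.236], 0.61), ([0.362, 0.274, 0.046], 0.32)]
torque_spanner [([0.502, 0.454, -0.004], 0.66)]
attenuator [([0.395, 0.468, -0.001], 0.41)]
tape_roll [([0.341, 0.361, -0.003], 0.85), ([0.436, 0.239, 0.0], 0.53)]
heat_sink [([0.662, 0.338, -0.002], 0.8)]
```

View pics/top0.png

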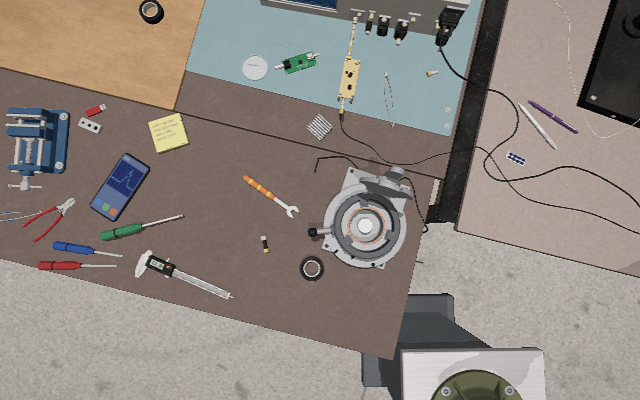

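View pics/side0.png

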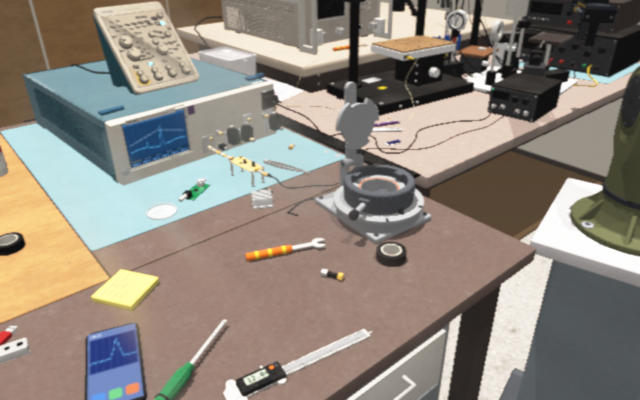

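The top picture shows the cavity at about (368,222) with its lever pointing left at (313,232). The tape roll is at (312,268), the attenuator at (265,243) and the spanner at (270,195). The side picture shows the lid upright at (355,120). Next I'll check for tall obstacles along the travel path.

```bash
python3 - <<'E'
from h import *
P=[]
for c in('top','side'):
    im,d=ctrl.get_image(c); m=ctrl.camera_model(c); K=np.array(m['intrinsics']); v,u=np.nonzero(d>0)
    z=d[v,u]; X=np.c_[(u-K[0,2])/K[0,0]*z,(v-K[1,2])/K[1,1]*z,z]
    o=np.array(m['orientation']); M=o if o.shape==(3,3) else R.from_rotvec(o).as_matrix()
    P.append(X@M.T+np.array(m['origin']))
P=np.vstack(P)
xs=np.arange(.1,1.0,.1); ys=np.arange(.6,-.8,-.1)
print('max z cm; rows x, cols y',np.round(ys,1))
for x in xs[::-1]:
    print(round(x,1),[ (int(100*np.max(P[k,2])) if (k:=(abs(P[:,0]-x)<.05)&(abs(P[:,1]-y)<.05)).any() else None) for y in ys])
# lid bar outer points
k=(P[:,2]>.13)&(np.hypot(P[:,0]-.52,P[:,1]-.21)<.07); Q=P[k]; print(len(Q)); c=Q[:,:2].mean(0); w,V=np.linalg.eigh(np.cov(Q[:,:2].T)); print('lid',c,w,np.degrees(np.arctan2(V[1,0],V[0,0])),Q[:,2].max())
E
```

```text
max z cm; rows x, cols y [ 0.6  0.5  0.4  0.3  0.2  0.1  0.  -0.1 -0.2 -0.3 -0.4 -0.5 -0.6 -0.7]
0.9 [0, 16, 16, 16, 16, 16, 17, 1, 0, 32, 32, 17, 29, 8]
0.8 [0, 1, 2, 5, 5, 13, 9, 1, 0, 4, 32, 18, 30, 29]
0.7 [1, 0, 2, 5, 1, 0, 1, 1, 1, 4, 17, 17, 17, 17]
0.6 [1, 1, 2, 2, 1, 0, 2, 0, 1, 1, 4, 4, 17, 22]
0.5 [0, 1, 1, 22, 25, 1, 1, 0, 0, 0, 0, 9, 0, 23]
0.4 [0, 1, 7, 8, 8, 1, 1, 0, 0, 0, 4, 9, 9, 13]
0.3 [0, 0, 2, 4, 4, 0, -74, -73, 0, 0, 7, 31, 33, 32]
0.2 [0, 0, 0, 0, 0, 0, 0, 0, 0, -73, -73, 34, 34, 27]
0.1 [-73, None, None, 0, 0, 23, 30, 1, 0, -73, -74, -74, -73, -74]
2686
lid [0.50484288 0.22051451] [0.00010204 0.00056054] 159.6189375744533 0.25845688280206774
```

```bash
cat >> h.py <<'E'
def plan(wps, pos=None, yaw=None):
    """wps: (x,y,z,yaw_deg of tool x) -> per call tx,ty,tz,turn, from the state (tool down)"""
    s=ctrl.get_state(); p=np.array(s['position']) if pos is None else np.array(pos,float)
    if yaw is None: M=R.from_rotvec(s['tool_rot']).as_matrix(); yaw=np.degrees(np.arctan2(M[1,0],M[0,0]))
    print('from',np.round(p,4),round(yaw,1),'f',np.round(s['ft_force'],1),'t',round(s['time'],2))
    for w in wps:
        d=(np.array(w[:3])-p)*1000; a=np.radians(yaw)
        dy=(w[3]-yaw+180)%360-180
        print('tx %.1f ty %.1f tz %.1f turn %.2f | dist %.0f'%(d@[np.cos(a),np.sin(a),0],d@[np.sin(a),-np.cos(a),0],-d[2],-dy/5,np.linalg.norm(d)))
        p=np.array(w[:3]); yaw=w[3]
AX=np.array([.434,.2415]); YAW=-19.5
def cav(x,y): a=np.radians(YAW); return AX+[x*np.cos(a)-y*np.sin(a),x*np.sin(a)+y*np.cos(a)]
def lev(r,deg): a=np.radians(deg+YAW); return AX+[r*np.cos(a),r*np.sin(a)]
E
python3 -c "
from h import *
plan([(.45,-.42,.32,47),(.6,-.12,.32,77),(.6,.15,.32,96),(.424,.336,.3,96),(.424,.336,.15,96)])"
```

```text
from [ 0.2428 -0.603   0.2416] 21.9 f [-0.4  0.1  0.4] t 1.4
tx 260.6 ty -92.3 tz -78.4 turn -5.01 | dist 287
tx 321.7 ty -94.9 tz -0.0 turn -6.00 | dist 335
tx 263.1 ty -60.7 tz -0.0 turn -3.80 | dist 270
tx 203.4 ty -155.6 tz 20.0 turn 0.00 | dist 257
tx 0.0 ty 0.0 tz 150.0 turn 0.00 | dist 150
```

```bash
python3 -m crank '[{"tx":0,"ty":0,"tz":-78,"turn":0},{"tx":60,"ty":-20,"tz":-78,"turn":-1},{"tx":260,"ty":-92,"tz":-78,"turn":-5},{"tx":260,"ty":-92,"tz":-78,"turn":-5},{"tx":260,"ty":-92,"tz":-78,"turn":-5}]'
python3 -m crank '[{"tx":0,"ty":0,"tz":0,"turn":0},{"tx":0,"ty":0,"tz":0,"turn":0}]' ; python3 -c "
from h import *
plan([(.45,-.42,.32,47),(.6,-.12,.32,77),(.6,.15,.32,96),(.424,.336,.3,96),(.424,.336,.15,96)])"
```

```text
time: 2.02
position: [0.4303, -0.4375, 0.3198]
tool_rot: [2.88, 1.252, 0.0]
ft_force: [0.0, -0.3, -0.2]
grip_width: 0.998
grip_force: 0.0
time: 2.28
position: [0.4287, -0.4392, 0.3195]
tool_rot: [2.881, 1.251, -0.002]
ft_force: [0.1, -1.0, -0.6]
grip_width: 1.003
grip_force: 0.0
from [ 0.4287 -0.4392  0.3195] 46.9 f [ 0.1 -1.  -0.6] t 2.27
tx 28.6 ty 2.5 tz -0.5 turn -0.01 | dist 29
tx 321.7 ty -94.9 tz -0.0 turn -6.00 | dist 335
tx 263.1 ty -60.7 tz -0.0 turn -3.80 | dist 270
tx 203.4 ty -155.6 tz 20.0 turn 0.00 | dist 257
tx 0.0 ty 0.0 tz 150.0 turn 0.00 | dist 150
```

```bash
python3 -m crank '[{"tx":300,"ty":-80,"tz":0,"turn":-6},{"tx":300,"ty":-80,"tz":0,"turn":-6},{"tx":300,"ty":-80,"tz":0,"turn":-6},{"tx":300,"ty":-80,"tz":0,"turn":-6},{"tx":300,"ty":-80,"tz":0,"turn":-6}]' 40 | head -3
python3 -m crank '[{"tx":250,"ty":-60,"tz":0,"turn":-3.8},{"tx":250,"ty":-60,"tz":0,"turn":-3.8},{"tx":250,"ty":-60,"tz":0,"turn":-3.8},{"tx":250,"ty":-60,"tz":0,"turn":-3.8},{"tx":250,"ty":-60,"tz":0,"turn":-3.8}]' | head -3; python3 -c "
from h import *
plan([(.424,.336,.3,96),(.424,.336,.15,96)])"
```

```text
time: 2.9
position: [0.5754, -0.1661, 0.3196]
tool_rot: [2.463, 1.948, -0.001]
time: 3.52
position: [0.5727, 0.0963, 0.3199]
tool_rot: [-2.096, -2.339, -0.003]
from [0.5727 0.0963 0.3199] 96.3 f [ 0.5 -1.1 -0. ] t 3.52
tx 254.5 ty -121.6 tz 19.9 turn 0.06 | dist 283
tx 0.0 ty 0.0 tz 150.0 turn 0.00 | dist 150
```

```bash
python3 -m crank '[{"tx":250,"ty":-120,"tz":10,"turn":0},{"tx":250,"ty":-120,"tz":10,"turn":0},{"tx":250,"ty":-120,"tz":10,"turn":0},{"tx":250,"ty":-120,"tz":10,"turn":0},{"tx":250,"ty":-120,"tz":10,"turn":0}]' | head -3
python3 -m crank '[{"tx":0,"ty":0,"tz":60,"turn":0},{"tx":0,"ty":0,"tz":120,"turn":0},{"tx":0,"ty":0,"tz":160,"turn":0},{"tx":0,"ty":0,"tz":160,"turn":0},{"tx":0,"ty":0,"tz":160,"turn":0}]' ; python3 -c "
from h import *
for c in ('top','side'):
  snap(c,c+'1')
  for q in ('lever_bar','collar_axis'):
    print(c,q,[(np.round(x['xyz'],4).tolist(),round(x['confidence'],2)) for x in ctrl.mark_of(c,q)[:1]])
plan([(.424,.3325,.12,96),(.424,.3325,.068,96)])"
```

```text
time: 4.15
position: [0.4272, 0.3294, 0.3097]
tool_rot: [2.102, 2.334, 0.001]
time: 4.78
position: [0.4301, 0.3279, 0.1511]
tool_rot: [2.106, 2.33, 0.003]
ft_force: [-0.7, -0.3, 0.0]
grip_width: 0.459
grip_force: 0.0
top lever_bar []
top collar_axis []
side lever_bar [([0.4268, 0.3381, 0.0621], 0.76)]
side collar_axis [([0.4346, 0.2394, 0.0627], 0.8)]
from [0.4289 0.3286 0.1506] 95.9 f [-0.3  0.8 -0.7] t 5.08
tx 4.4 ty -4.5 tz 30.6 turn -0.02 | dist 31
tx 0.0 ty 0.0 tz 52.0 turn 0.00 | dist 52
```

View pics/side1.png

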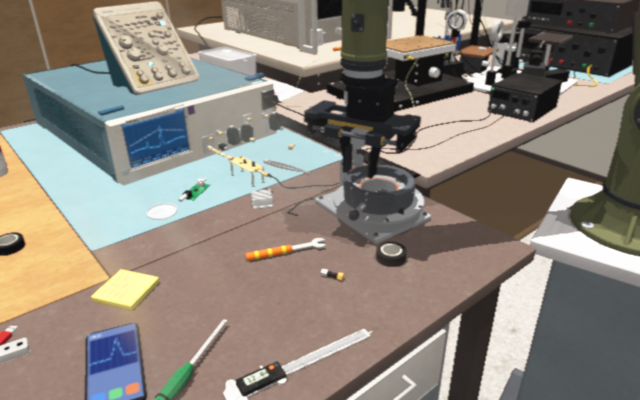

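The gripper stands astride the lever, with its fingers at about (362,165) and the lever at (358,207). I'll descend and close softly.

```bash
python3 -m crank '[{"tx":4,"ty":-4,"tz":40,"turn":0},{"tx":4,"ty":-4,"tz":65,"turn":0},{"tx":4,"ty":-4,"tz":82,"turn":0},{"tx":4,"ty":-4,"tz":82,"turn":0}]' ; python3 -m crank '[{"tx":0,"ty":0,"tz":0,"turn":0},{"tx":0,"ty":0,"tz":0,"turn":0},{"tx":0,"ty":0,"tz":0,"turn":0},{"tx":0,"ty":0,"tz":0,"turn":0}]' 0 8; python3 -c "
from h import *
plan([(*lev(.0915,a),.068,a+YAW) for a in (115.7,122,130,138,146,151)])"
```

```text
time: 5.58
position: [0.4234, 0.3314, 0.0667]
tool_rot: [-2.103, -2.333, 0.003]
ft_force: [1.4, -0.2, 0.1]
grip_width: 0.461
grip_force: 0.0
time: 6.08
position: [0.4243, 0.3319, 0.0678]
tool_rot: [2.103, 2.333, 0.001]
ft_force: [-0.9, -0.5, 2.7]
grip_width: 0.123
grip_force: 8.0
from [0.4243 0.3319 0.0678] 95.9 f [-0.9 -0.5  2.7] t 6.08
tx 0.5 ty -0.1 tz -0.2 turn -0.05 | dist 1
tx -0.6 ty -10.0 tz -0.0 turn -1.26 | dist 10
tx -0.9 ty -12.7 tz -0.0 turn -1.60 | dist 13
tx -0.9 ty -12.7 tz -0.0 turn -1.60 | dist 13
tx -0.9 ty -12.7 tz -0.0 turn -1.60 | dist 13
tx -0.3 ty -8.0 tz -0.0 turn -1.00 | dist 8
```

```bash
python3 -m crank '[{"tx":-0.3,"ty":-8,"tz":0,"turn":-1},{"tx":-1.4,"ty":-15.9,"tz":0,"turn":-2},{"tx":-3.1,"ty":-23.7,"tz":0,"turn":-3},{"tx":-5.5,"ty":-31.3,"tz":0,"turn":-4},{"tx":-8.6,"ty":-38.7,"tz":0,"turn":-5}]';  python3 -m crank '[{"tx":0,"ty":0,"tz":0,"turn":0},{"tx":0,"ty":0,"tz":0,"turn":0}]'; python3 -c "
from h import *
s=st(); v=s['position'][:2]-AX; print(np.hypot(*v),np.degrees(np.arctan2(v[1],v[0])))"
```

```text
time: 6.7
position: [0.3876, 0.3192, 0.0679]
tool_rot: [1.544, 2.734, 0.003]
ft_force: [3.5, 0.5, -1.0]
grip_width: 0.121
grip_force: 8.0
time: 6.95
position: [0.3868, 0.3189, 0.0678]
tool_rot: [1.55, 2.731, -0.001]
ft_force: [1.0, -2.9, 4.4]
grip_width: 0.121
grip_force: 8.1
t 6.95 p [0.3868 0.3189 0.0678] rot [ 1.550e+00  2.731e+00 -1.000e-03] f [ 1.  -2.9  4.4] w 0.121 q [ 0.11  0.3  -0.95  1.98  0.29  1.   -0.44]
[[-0.513  0.859  0.001]
 [ 0.859  0.513 -0.001]
 [-0.001 -0.    -1.   ]]
0.09059921068934554 121.37487603118475
```

```bash
python3 -m crank '[{"tx":-0.1,"ty":-4.8,"tz":0,"turn":-0.6},{"tx":-0.5,"ty":-9.6,"tz":0,"turn":-1.2},{"tx":-0.5,"ty":-9.6,"tz":0,"turn":-1.2}]'|sed -n 2,4p;  for i in 1; do python3 -m crank '[{"tx":0,"ty":-1.6,"tz":0,"turn":-0.2},{"tx":0,"ty":-1.6,"tz":0,"turn":-0.2}]'|sed -n 2,4p; python3 -m crank '[{"tx":0,"ty":-1.6,"tz":0,"turn":-0.2},{"tx":0,"ty":-1.6,"tz":0,"turn":-0.2}]'|sed -n 2,4p; done; python3 -c "
from h import *
s=st(); v=s['position'][:2]-AX; print(np.hypot(*v),np.degrees(np.arctan2(v[1],v[0])))"
```

```text
position: [0.3795, 0.3137, 0.0678]
tool_rot: [1.405, 2.808, 0.001]
ft_force: [2.4, -1.9, 2.6]
position: [0.3783, 0.3128, 0.0678]
tool_rot: [1.38, 2.821, 0.001]
ft_force: [4.3, -1.9, 2.4]
position: [0.3771, 0.3118, 0.0678]
tool_rot: [1.355, 2.832, 0.002]
ft_force: [4.1, -2.3, 3.2]
t 7.83 p [0.3771 0.3118 0.0678] rot [1.355e+00 2.832e+00 2.000e-03] f [ 4.1 -2.3  3.2] w 0.127 q [ 0.15  0.28 -0.99  2.01  0.28  0.99 -0.29]
[[-0.627  0.779  0.002]
 [ 0.779  0.627  0.   ]
 [-0.001  0.002 -1.   ]]
0.09045058263841199 128.96783265329827
```

```bash
for a in 1; do python3 -m crank '[{"tx":0,"ty":-1.6,"tz":0,"turn":-0.2},{"tx":0,"ty":-1.6,"tz":0,"turn":-0.2}]'|sed -n 2,4p; python3 -m crank '[{"tx":0,"ty":-1.6,"tz":0,"turn":-0.2},{"tx":0,"ty":-1.6,"tz":0,"turn":-0.2}]'|sed -n 2,4p;  python3 -m crank '[{"tx":0,"ty":-1.6,"tz":0,"turn":-0.2},{"tx":0,"ty":-1.6,"tz":0,"turn":-0.2}]'|sed -n 2,4p; done; python3 -c "
from h import *
s=st(); v=s['position'][:2]-AX; print(np.hypot(*v),np.degrees(np.arctan2(v[1],v[0])))"
```

```text
position: [0.3763, 0.3112, 0.0679]
tool_rot: [1.33, 2.844, 0.004]
ft_force: [5.5, -1.5, 0.9]
position: [0.3763, 0.3111, 0.0679]
tool_rot: [1.306, 2.854, 0.009]
ft_force: [8.8, 1.0, -4.7]
position: [0.3762, 0.311, 0.0681]
tool_rot: [1.28, 2.864, 0.014]
ft_force: [13.5, 4.2, -9.7]
t 8.57 p [0.3762 0.311  0.0681] rot [1.28  2.864 0.014] f [13.5  4.2 -9.7] w 0.124 q [ 0.17  0.27 -1.    2.02  0.27  0.98 -0.23]
[[-0.667  0.745  0.007]
 [ 0.745  0.667  0.007]
 [-0.     0.01  -1.   ]]
0.09035747017243981 129.76891723251265
```

The collar is against its open stop: the position has stopped changing and the force is rising. I'll back off, release, raise the arm and check.

```bash
python3 -m crank '[{"tx":0,"ty":3,"tz":0,"turn":0.5},{"tx":0,"ty":3,"tz":0,"turn":0.5}]'|sed -n 2,4p; python3 -m crank '[{"tx":0,"ty":0,"tz":0,"turn":0},{"tx":0,"ty":0,"tz":0,"turn":0},{"tx":0,"ty":0,"tz":0,"turn":0}]' 40|sed -n 2,5p; python3 -m crank '[{"tx":0,"ty":0,"tz":-40,"turn":0},{"tx":0,"ty":0,"tz":-100,"turn":0},{"tx":0,"ty":0,"tz":-160,"turn":0},{"tx":0,"ty":0,"tz":-236,"turn":0},{"tx":0,"ty":0,"tz":-236,"turn":0}]' |sed -n 2,5p
sed -i 's/YAW=-19.5/YAW=-20.2/' h.py; python3 -c "
from h import *
snap('side','side2');snap('top','top2')
for c in ('top','side'):
  for q in ('pointer_tip','lever_bar','collar_axis','lid_hinge','lid_tab','open_dot'):
    print(c,q,[(np.round(x['xyz'],4).tolist(),round(x['confidence'],2)) for x in ctrl.mark_of(c,q)[:1]])
plan([(*cav(121,0)*1 if 0 else cav(.125,0),.305,159.8),(*cav(.125,0),.249,159.8)])
im=cv2.imread('pics/side2.png')[140:260,290:450]; cv2.imwrite('pics/side2c.png',cv2.resize(im,None,fx=5,fy=5,interpolation=cv2.INTER_CUBIC))"
```

```text
position: [0.3763, 0.3112, 0.0679]
tool_rot: [1.343, 2.838, 0.004]
ft_force: [6.3, -1.3, 0.6]
position: [0.3733, 0.311, 0.067]
tool_rot: [-1.34, -2.84, 0.001]
ft_force: [-0.5, 0.4, 0.1]
grip_width: 0.378
position: [0.3751, 0.3125, 0.3072]
tool_rot: [1.339, 2.837, 0.007]
ft_force: [-0.3, 0.5, -0.7]
grip_width: 0.46  File "<string>", line 7
    plan([(*cav(121,0)*1 if 0 else cav(.125,0),.305,159.8),(*cav(.125,0),.249,159.8)])
                         ^^
SyntaxError: invalid syntax
```

```bash
python3 -c "
from h import *
snap('side','side2');snap('top','top2')
for c in ('top','side'):
  for q in ('pointer_tip','lever_bar','collar_axis','lid_hinge','lid_tab','open_dot'):
    print(c,q,[(np.round(x['xyz'],4).tolist(),round(x['confidence'],2)) for x in ctrl.mark_of(c,q)[:1]])
plan([(*cav(.125,0),.305,159.8),(*cav(.125,0),.249,159.8)])
im=cv2.imread('pics/side2.png')[140:260,290:450]; cv2.imwrite('pics/side2c.png',cv2.resize(im,None,fx=5,fy=5,interpolation=cv2.INTER_CUBIC))"
```

```text
top pointer_tip []
top lever_bar []
top collar_axis [([0.4327, 0.2456, 0.0557], 0.77)]
top lid_hinge [([0.518, 0.2098, 0.0896], 0.78)]
top lid_tab [([0.5333, 0.2094, 0.2378], 0.96)]
top open_dot [([0.4356, 0.2497, 0.0551], 0.7)]
side pointer_tip [([0.3571, 0.2279, 0.0485], 0.81)]
side lever_bar [([0.377, 0.3187, 0.0639], 0.56)]
side collar_axis [([0.4354, 0.2403, 0.0609], 0.85)]
side lid_hinge [([0.5202, 0.2152, 0.0941], 0.95)]
side lid_tab [([0.5331, 0.2071, 0.2376], 0.84)]
side open_dot [([0.3498, 0.2259, 0.0401], 0.94)]
from [0.3742 0.3109 0.3032] 129.4 f [ 0.1 -0.9  0.8] t 10.53
tx -199.4 ty 65.3 tz -1.8 turn -6.07 | dist 210
tx 0.0 ty 0.0 tz 56.0 turn -0.00 | dist 56
```

View pics/side2c.png

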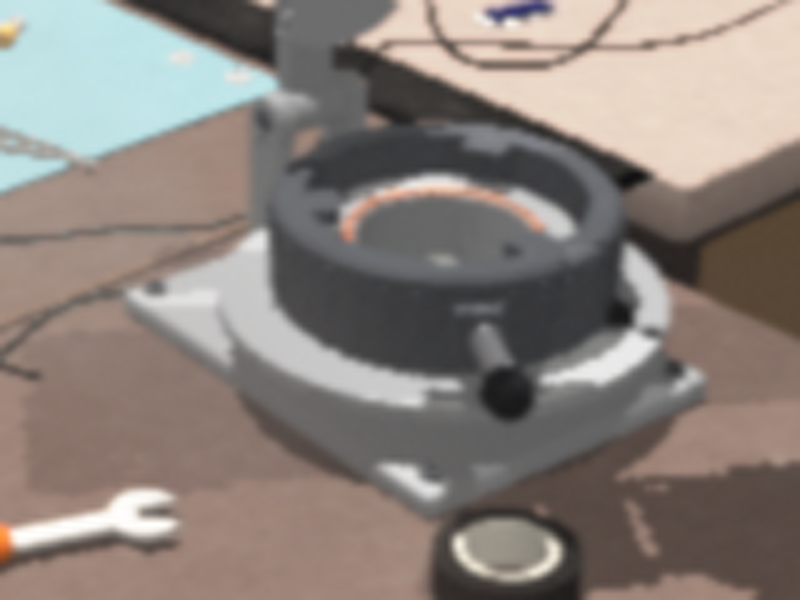

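In the crop, the pointer (620,300) stands at the dot (650,328) and the lever is at (500,380); the lid is still upright. Next I'll move behind the lid with the fingers shut.

```bash
python3 -m crank '[{"tx":0,"ty":0,"tz":-10,"turn":0},{"tx":-205,"ty":68,"tz":-10,"turn":-6},{"tx":-205,"ty":68,"tz":-10,"turn":-6},{"tx":-205,"ty":68,"tz":-10,"turn":-6},{"tx":-205,"ty":68,"tz":-10,"turn":-6}]' 0 15|sed -n 2,4p; python3 -m crank '[{"tx":0,"ty":0,"tz":0,"turn":0},{"tx":0,"ty":0,"tz":0,"turn":0}]'|sed -n 2,5p; python3 -c "
from h import *
plan([(*cav(.131,0),.249,159.8)]);st()"
```

```text
position: [0.5605, 0.1916, 0.313]
tool_rot: [-0.568, -3.089, 0.0]
ft_force: [0.0, 0.6, 0.5]
position: [0.5563, 0.1969, 0.314]
tool_rot: [-0.559, -3.091, -0.001]
ft_force: [-0.5, 0.3, 0.6]
grip_width: 0.004
from [0.5563 0.1969 0.314 ] 159.5 f [-0.5  0.3  0.6] t 11.4
tx -0.9 ty -0.4 tz 65.0 turn -0.06 | dist 65
t 11.4 p [0.5563 0.1969 0.314 ] rot [-5.590e-01 -3.091e+00 -1.000e-03] f [-0.5  0.3  0.6] w 0.004 q [ 0.4   0.29 -0.96  1.47  0.23  1.51  0.65]
[[-0.937  0.35  -0.   ]
 [ 0.35   0.937  0.001]
 [ 0.     0.001 -1.   ]]
```

```bash
python3 -m crank '[{"tx":0,"ty":0,"tz":40,"turn":0},{"tx":0,"ty":0,"tz":65,"turn":0},{"tx":0,"ty":0,"tz":65,"turn":0}]' |sed -n 2,4p; python3 -m crank '[{"tx":20,"ty":0,"tz":0,"turn":0},{"tx":42,"ty":0,"tz":0,"turn":0},{"tx":61,"ty":0,"tz":3,"turn":0},{"tx":61,"ty":0,"tz":3,"turn":0}]'|sed -n 2,5p; python3 -c "
from h import *
snap('side','side3'); st()"
```

```text
position: [0.555, 0.1964, 0.2475]
tool_rot: [-0.557, -3.09, 0.003]
ft_force: [-0.5, -0.2, 0.2]
position: [0.4986, 0.2188, 0.2465]
tool_rot: [0.556, 3.09, -0.0]
ft_force: [-0.8, 0.4, 0.5]
grip_width: 0.007
t 12.32 p [0.4995 0.218  0.2463] rot [ 0.558  3.09  -0.   ] f [ 0.3  0.  -0. ] w 0.009 q [ 0.43  0.2  -0.99  1.68  0.17  1.35  0.62]
[[-0.937  0.35   0.001]
 [ 0.35   0.937 -0.   ]
 [-0.001  0.    -1.   ]]
```

View pics/side3.png

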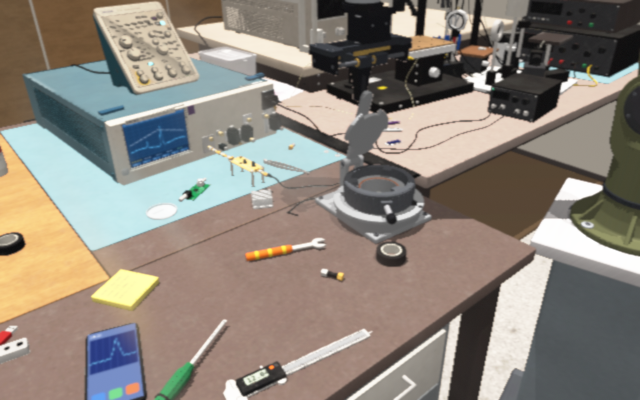

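The lid is now leaning about 15° toward the pot, with its end at (368,100). I'll continue along the arc.

```bash
python3 -m crank '[{"tx":18,"ty":0,"tz":5,"turn":0},{"tx":35,"ty":0,"tz":12,"turn":0},{"tx":51,"ty":0,"tz":21,"turn":0},{"tx":65,"ty":0,"tz":32,"turn":0},{"tx":78,"ty":0,"tz":45,"turn":0}]' |sed -n 2,4p; python3 -m crank '[{"tx":11,"ty":0,"tz":15,"turn":0},{"tx":20,"ty":0,"tz":31,"turn":0},{"tx":27,"ty":0,"tz":48,"turn":0},{"tx":27,"ty":0,"tz":48,"turn":0}]'|sed -n 2,5p; python3 -c "
from h import *
snap('side','side4'); s=st(); a=np.radians(YAW); d=s['position'][:2]-AX; print(d@[np.cos(a),np.sin(a)],d@[-np.sin(a),np.cos(a)])"
```

```text
position: [0.4257, 0.2448, 0.1995]
tool_rot: [-0.561, -3.091, 0.001]
ft_force: [1.7, -1.4, 0.6]
position: [0.4, 0.254, 0.1507]
tool_rot: [-0.558, -3.088, 0.002]
ft_force: [0.4, -0.0, -0.3]
grip_width: -0.0
t 13.5 p [0.401  0.2542 0.1517] rot [-0.56 -3.09  0.  ] f [0.3 0.4 0.5] w 0.007 q [ 0.41  0.09 -1.06  1.96  0.09  1.14  0.53]
[[-0.936  0.351 -0.002]
 [ 0.351  0.936  0.   ]
 [ 0.002 -0.    -1.   ]]
-0.03535377780380214 0.0005510875960195016
```

View pics/side4.png

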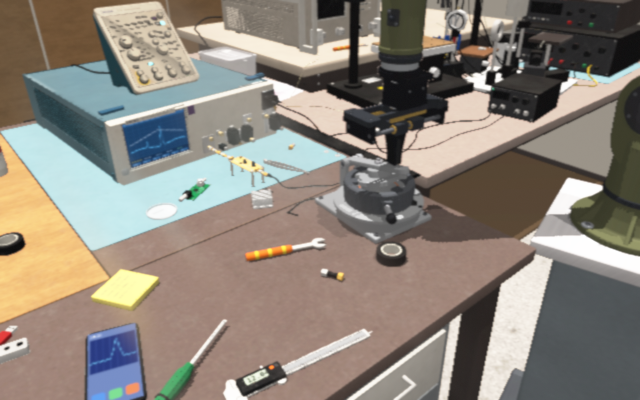

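The lid is about 15° short of closed, with the fingers on its end at (397,165). I'll press it home while watching the force.

```bash
python3 -m crank '[{"tx":3,"ty":0,"tz":12,"turn":0},{"tx":5,"ty":0,"tz":24,"turn":0},{"tx":6,"ty":0,"tz":30,"turn":0},{"tx":6,"ty":0,"tz":30,"turn":0}]' |sed -n 2,4p; python3 -m crank '[{"tx":0,"ty":0,"tz":2,"turn":0},{"tx":0,"ty":0,"tz":4,"turn":0}]' |sed -n 2,4p;  python3 -m crank '[{"tx":0,"ty":0,"tz":1.5,"turn":0},{"tx":0,"ty":0,"tz":1.5,"turn":0}]' |sed -n 2,4p
```

```text
position: [0.3953, 0.2559, 0.1217]
tool_rot: [-0.56, -3.09, 0.001]
ft_force: [0.2, 0.4, 0.4]
position: [0.396, 0.2563, 0.1185]
tool_rot: [0.561, 3.091, -0.0]
ft_force: [-0.7, -1.0, 0.1]
position: [0.396, 0.2563, 0.1174]
tool_rot: [-0.561, -3.091, 0.001]
ft_force: [-1.8, -1.0, 5.2]
```

```bash
python3 -m crank '[{"tx":0,"ty":0,"tz":1.5,"turn":0},{"tx":0,"ty":0,"tz":1.5,"turn":0}]' |sed -n 2,4p; python3 -m crank '[{"tx":0,"ty":0,"tz":1.5,"turn":0},{"tx":0,"ty":0,"tz":1.5,"turn":0}]' |sed -n 2,4p;  python3 -m crank '[{"tx":0,"ty":0,"tz":1.5,"turn":0},{"tx":0,"ty":0,"tz":1.5,"turn":0}]' |sed -n 2,4p
```

```text
position: [0.396, 0.2563, 0.1172]
tool_rot: [0.561, 3.091, -0.003]
ft_force: [-6.5, -3.5, 17.5]
position: [0.3961, 0.2564, 0.1171]
tool_rot: [0.561, 3.091, -0.005]
ft_force: [-9.6, -5.9, 29.7]
position: [0.3961, 0.2565, 0.1169]
tool_rot: [0.561, 3.091, -0.007]
ft_force: [-14.0, -8.6, 42.9]
```

```bash
python3 -m crank '[{"tx":0,"ty":0,"tz":-15,"turn":0},{"tx":0,"ty":0,"tz":-60,"turn":0},{"tx":0,"ty":0,"tz":-80,"turn":0},{"tx":0,"ty":0,"tz":-80,"turn":0}]' |sed -n 2,4p; python3 -c "
from h import *
snap('top','top5');snap('side','side5')
for c in ('top','side'):
  for q in ('lid_tab','lever_bar'):
    print(c,q,[(np.round(x['xyz'],4).tolist(),round(x['confidence'],2)) for x in ctrl.mark_of(c,q)[:1]])
plan([(.3762,.3111,.15,129.8),(.3762,.3111,.068,129.8)])
im=cv2.imread('pics/side5.png')[140:260,290:450]; cv2.imwrite('pics/side5c.png',cv2.resize(im,None,fx=5,fy=5,interpolation=cv2.INTER_CUBIC))"
```

```text
position: [0.3971, 0.2565, 0.1938]
tool_rot: [0.561, 3.087, 0.001]
ft_force: [0.0, 0.5, -0.1]
top lid_tab []
top lever_bar [([0.374, 0.3139, 0.0627], 0.65)]
side lid_tab [([0.3765, 0.2625, 0.0948], 0.9)]
side lever_bar [([0.3749, 0.3188, 0.0635], 0.76)]
from [0.3954 0.2559 0.1914] 159.4 f [-1.2  0.3 -0.7] t 16.05
tx 37.4 ty 45.0 tz 41.4 turn 5.93 | dist 72
tx 0.0 ty 0.0 tz 82.0 turn -0.00 | dist 82
```

View pics/side5c.png

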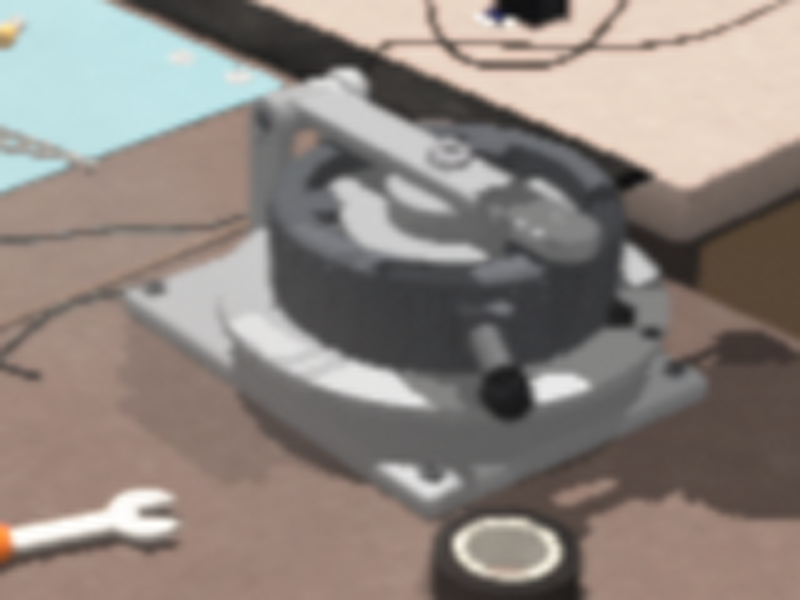

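The lid lies flat with its wings in the collar, the nut is at (448,152), and the lever (500,380) and pointer have not moved. Next I'll regrip the lever.

```bash
python3 -m crank '[{"tx":37,"ty":45,"tz":0,"turn":5.9},{"tx":37,"ty":45,"tz":41,"turn":5.9},{"tx":37,"ty":45,"tz":41,"turn":5.9},{"tx":37,"ty":45,"tz":41,"turn":5.9}]' 29 8 |sed -n 2,4p; python3 -c "
from h import *
plan([(.3762,.3111,.068,129.8)])"
```

```text
position: [0.3764, 0.3113, 0.1505]
tool_rot: [-1.325, -2.846, 0.002]
ft_force: [0.6, 0.0, -0.3]
from [0.3764 0.3113 0.1505] 130.1 f [ 0.6  0.  -0.3] t 16.55
tx -0.1 ty -0.3 tz 82.5 turn 0.05 | dist 82
```

```bash
python3 -m crank '[{"tx":0,"ty":0,"tz":35,"turn":0},{"tx":0,"ty":0,"tz":60,"turn":0},{"tx":0,"ty":0,"tz":82,"turn":0},{"tx":0,"ty":0,"tz":82,"turn":0}]' |sed -n 2,4p;python3 -m crank '[{"tx":0,"ty":0,"tz":0,"turn":0},{"tx":0,"ty":0,"tz":0,"turn":0},{"tx":0,"ty":0,"tz":0,"turn":0},{"tx":0,"ty":0,"tz":0,"turn":0}]' 0 8;  python3 -c "
from h import *
plan([(.3762,.3111,.068,129.8)]);s=st(); v=s['position'][:2]-AX; print(np.hypot(*v),np.degrees(np.arctan2(v[1],v[0])))"
```

```text
position: [0.3764, 0.3104, 0.0684]
tool_rot: [-1.325, -2.846, 0.004]
ft_force: [0.2, -0.4, 0.3]
time: 17.55
position: [0.3776, 0.3114, 0.0702]
tool_rot: [1.329, 2.845, 0.0]
ft_force: [-1.0, -1.2, 6.1]
grip_width: 0.121
grip_force: 8.0
from [0.3776 0.3114 0.0702] 129.9 f [-1.  -1.2  6.1] t 17.55
tx 0.7 ty -1.2 tz 2.2 turn 0.03 | dist 3
t 17.55 p [0.3776 0.3114 0.0702] rot [1.329 2.845 0.   ] f [-1.  -1.2  6.1] w 0.121 q [ 0.19  0.29 -1.03  2.    0.3   1.   -0.28]
[[-0.642  0.767  0.001]
 [ 0.767  0.642 -0.   ]
 [-0.001  0.001 -1.   ]]
0.08981194542404757 128.92520532871214
```

```bash
for k in 1; do python3 -m crank '[{"tx":-0.3,"ty":7.8,"tz":0,"turn":1},{"tx":-1.4,"ty":15.6,"tz":0,"turn":2},{"tx":-3.1,"ty":23.3,"tz":0,"turn":3},{"tx":-5.4,"ty":30.8,"tz":0,"turn":4},{"tx":-8.4,"ty":38,"tz":0,"turn":5}]' |sed -n 2,4p;python3 -m crank '[{"tx":0,"ty":0,"tz":0,"turn":0},{"tx":0,"ty":0,"tz":0,"turn":0}]';done;  python3 -c "
from h import *
s=st(); v=s['position'][:2]-AX; print(np.hypot(*v),np.degrees(np.arctan2(v[1],v[0])))"
```

```text
position: [0.412, 0.3292, 0.0702]
tool_rot: [1.917, 2.488, -0.001]
ft_force: [-2.3, -2.2, 7.8]
time: 18.42
position: [0.4128, 0.3294, 0.0702]
tool_rot: [1.912, 2.491, 0.003]
ft_force: [1.2, -1.3, 6.0]
grip_width: 0.125
grip_force: 8.0
t 18.43 p [0.4128 0.3294 0.0702] rot [1.912 2.491 0.003] f [ 1.2 -1.3  6. ] w 0.125 q [ 0.07  0.35 -0.9   1.92  0.32  1.02 -0.71]
[[-0.258  0.966  0.002]
 [ 0.966  0.258  0.001]
 [-0.     0.002 -1.   ]]
0.0904121612313658 103.55390540683605
```

Smooth so far. I'll do another 25°.

```bash
for k in 1; do python3 -m crank '[{"tx":-0.3,"ty":7.8,"tz":0,"turn":1},{"tx":-1.4,"ty":15.6,"tz":0,"turn":2},{"tx":-3.1,"ty":23.3,"tz":0,"turn":3},{"tx":-5.4,"ty":30.8,"tz":0,"turn":4},{"tx":-8.4,"ty":38,"tz":0,"turn":5}]' |sed -n 2,4p;python3 -m crank '[{"tx":0,"ty":0,"tz":0,"turn":0},{"tx":0,"ty":0,"tz":0,"turn":0}]'|sed -n 2,5p;done;  python3 -c "
from h import *
s=st(); v=s['position'][:2]-AX; print(np.hypot(*v),np.degrees(np.arctan2(v[1],v[0])))
snap('side','side6');snap('top','top6')
for c in ('top','side'):
  for q in ('pointer_tip','lever_bar','locked_bar','open_dot','collar_axis'):
    print(c,q,[(np.round(x['xyz'],4).tolist(),round(x['confidence'],2)) for x in ctrl.mark_of(c,q)[:1]])"
```

```text
position: [0.4502, 0.3308, 0.0701]
tool_rot: [2.409, 2.016, -0.002]
ft_force: [-3.0, -3.1, 8.1]
position: [0.4514, 0.3305, 0.0702]
tool_rot: [2.406, 2.018, 0.001]
ft_force: [-0.0, -2.5, 5.4]
grip_width: 0.122
t 19.3 p [0.4514 0.3305 0.0702] rot [2.406e+00 2.018e+00 1.000e-03] f [-0.  -2.5  5.4] w 0.122 q [-0.01  0.39 -0.79  1.85  0.32  1.04 -1.1 ]
[[ 0.174  0.985  0.002]
 [ 0.985 -0.174 -0.001]
 [-0.     0.002 -1.   ]]
0.09066695920877507 78.94054179722761
top pointer_tip []
top lever_bar []
top locked_bar []
top open_dot []
top collar_axis []
side pointer_tip [([0.3736, 0.2924, 0.0466], 0.83)]
side lever_bar [([0.4521, 0.3389, 0.0612], 0.84)]
side locked_bar [([0.3796, 0.3104, 0.0421], 0.55)]
side open_dot [([0.3532, 0.2225, 0.039], 0.97)]
side collar_axis [([0.4338, 0.2395, 0.0604], 0.72)]
```

```bash
python3 -m crank '[{"tx":-0.2,"ty":6,"tz":0,"turn":0.8},{"tx":-1,"ty":13.3,"tz":0,"turn":1.7},{"tx":-1,"ty":13.3,"tz":0,"turn":1.7},{"tx":-1,"ty":13.3,"tz":0,"turn":1.7}]' |sed -n 2,5p; python3 -c "
from h import *
s=st(); v=s['position'][:2]-AX; print(np.hypot(*v),np.degrees(np.arctan2(v[1],v[0])))"; python3 -m crank '[{"tx":0,"ty":0,"tz":0,"turn":0},{"tx":0,"ty":0,"tz":0,"turn":0},{"tx":0,"ty":0,"tz":0,"turn":0}]' 29|sed -n 2,5p;  python3 -m crank '[{"tx":0,"ty":0,"tz":-40,"turn":0},{"tx":0,"ty":0,"tz":-100,"turn":0},{"tx":60,"ty":0,"tz":-140,"turn":0},{"tx":120,"ty":0,"tz":-140,"turn":0},{"tx":150,"ty":0,"tz":-140,"turn":0}]'|sed -n 2,5p
python3 -c "
from h import *
im,d=snap('side','side7'); np.save('d_side.npy',d);im,d=snap('top','top7'); np.save('d_top.npy',d)
for c in ('top','side'):
  for q in ('pointer_tip','lever_bar','locked_bar','open_dot','collar_axis'):
    print(c,q,[(np.round(x['xyz'],4).tolist(),round(x['confidence'],2)) for x in ctrl.mark_of(c,q)[:1]])
a=cv2.imread('pics/side7.png')[180:240,330:410]; b=cv2.imread('pics/top7.png')[175:275,295:425] 
cv2.imwrite('pics/c7.png',np.vstack([cv2.resize(a,(400,300),interpolation=cv2.INTER_CUBIC),cv2.resize(b,(400,300),interpolation=cv2.INTER_CUBIC)])[:600])"
```

```text
position: [0.464, 0.3271, 0.0702]
tool_rot: [2.549, 1.834, 0.001]
ft_force: [-0.9, -2.6, 6.7]
grip_width: 0.125
t 20.4 p [0.464  0.3271 0.0702] rot [2.549e+00 1.834e+00 1.000e-03] f [-0.9 -2.6  6.7] w 0.125 q [-0.02  0.39 -0.75  1.83  0.31  1.04 -1.22]
[[ 0.318  0.948  0.001]
 [ 0.948 -0.318 -0.001]
 [-0.     0.001 -1.   ]]
0.09072276951111397 70.67396244202743
position: [0.4631, 0.3276, 0.0691]
tool_rot: [-2.55, -1.835, 0.001]
ft_force: [0.2, 0.3, 0.1]
grip_width: 0.316
position: [0.5114, 0.4727, 0.2099]
tool_rot: [-2.548, -1.835, -0.002]
ft_force: [0.1, 0.2, -0.0]
grip_width: 0.334
top pointer_tip [([0.667, 0.3356, 0.0008], 0.32)]
top lever_bar []
top locked_bar []
top open_dot []
top collar_axis []
side pointer_tip [([0.3815, 0.3032, 0.051], 0.72)]
side lever_bar [([0.4673, 0.3368, 0.0615], 0.86)]
side locked_bar [([0.3796, 0.3057, 0.0419], 0.7)]
side open_dot [([0.3525, 0.2264, 0.0389], 0.95)]
side collar_axis [([0.4345, 0.2367, 0.0629], 0.67)]
```

View pics/c7.png

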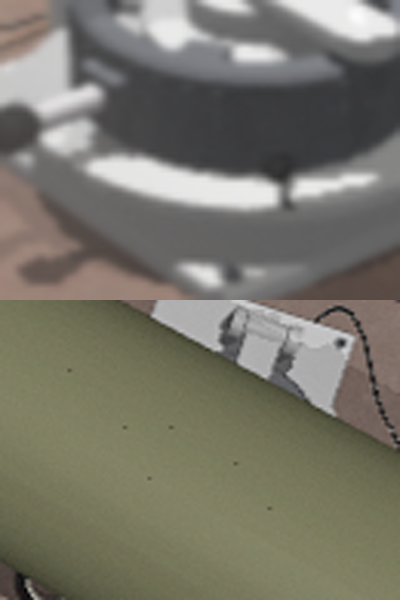

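In the crop the pointer (278,170) stands right about the locked bar (288,190), but the arm hides the top view. I'll swing the arm to the right for a precise relative measurement.

```bash
python3 -c "
from h import *
plan([(.57,.2,.26,91),(.62,-.06,.26,76)])"
```

```text
from [0.5116 0.469  0.2098] 71.4 f [ 0.9 -0.5 -0. ] t 22.0
tx -236.3 ty 141.2 tz -50.2 turn -3.92 | dist 280
tx -260.8 ty 45.5 tz -0.0 turn 3.00 | dist 265
```

```bash
python3 -m crank '[{"tx":-236,"ty":141,"tz":-50,"turn":0},{"tx":-236,"ty":141,"tz":-50,"turn":0},{"tx":-236,"ty":141,"tz":-50,"turn":0},{"tx":-236,"ty":141,"tz":-50,"turn":0},{"tx":-236,"ty":141,"tz":-50,"turn":0}]'|sed -n 2,2p; python3 -m crank '[{"tx":-230,"ty":130,"tz":0,"turn":0},{"tx":-230,"ty":130,"tz":0,"turn":0},{"tx":-230,"ty":130,"tz":0,"turn":0},{"tx":-230,"ty":130,"tz":0,"turn":0},{"tx":-230,"ty":130,"tz":0,"turn":0}]'|sed -n 2,4p
python3 -c "
from h import *
st()
im,d=snap('top','top8'); np.save('d_top.npy',d);im,d=snap('side','side8');np.save('d_side.npy',d)
for c in ('top','side'):
  for q in ('pointer_tip','lever_bar','locked_bar','open_dot','collar_axis'):
    r=[ctrl.mark_of(c,q)[:1] for _ in range(2)]
    print(c,q,[(np.round(x[0]['xyz'],4).tolist(),round(x[0]['confidence'],2)) for x in r if x])
b=cv2.imread('pics/top8.png')[160:280,290:450]; cv2.imwrite('pics/c8.png',cv2.resize(b,None,fx=5,fy=5,interpolation=cv2.INTER_CUBIC))"
```

```text
position: [0.5714, 0.1959, 0.2603]
position: [0.6197, -0.0655, 0.259]
tool_rot: [2.558, 1.821, -0.003]
ft_force: [-0.6, 0.1, -0.4]
t 23.25 p [ 0.6197 -0.0655  0.259 ] rot [ 2.558  1.821 -0.003] f [-0.6  0.1 -0.4] w 0.331 q [ 0.57  0.32 -0.63  1.48  0.19  1.41 -0.41]
[[ 0.327  0.945 -0.001]
 [ 0.945 -0.327 -0.003]
 [-0.003  0.    -1.   ]]
top pointer_tip [([0.3772, 0.305, 0.0473], 0.78), ([0.3772, 0.305, 0.0473], 0.78)]
top lever_bar [([0.469, 0.3325, 0.0607], 0.88), ([0.469, 0.3325, 0.0607], 0.88)]
top locked_bar [([0.3813, 0.3092, 0.0411], 0.56), ([0.3813, 0.3092, 0.0411], 0.56)]
top open_dot [([0.3523, 0.2285, 0.0417], 0.9), ([0.3523, 0.2285, 0.0417], 0.9)]
top collar_axis [([0.433, 0.2498, 0.058], 0.61), ([0.433, 0.2498, 0.058], 0.61)]
side pointer_tip [([0.38, 0.3011, 0.0486], 0.65), ([0.38, 0.3011, 0.0486], 0.65)]
side lever_bar [([0.467, 0.3377, 0.0617], 0.85), ([0.467, 0.3377, 0.0617], 0.85)]
side locked_bar [([0.3783, 0.3096, 0.0408], 0.92), ([0.3783, 0.3096, 0.0408], 0.92)]
side open_dot [([0.3532, 0.2247, 0.0398], 0.88), ([0.3532, 0.2247, 0.0398], 0.88)]
side collar_axis [([0.4339, 0.2405, 0.0627], 0.93), ([0.4339, 0.2405, 0.0627], 0.93)]
```

View pics/c8.png

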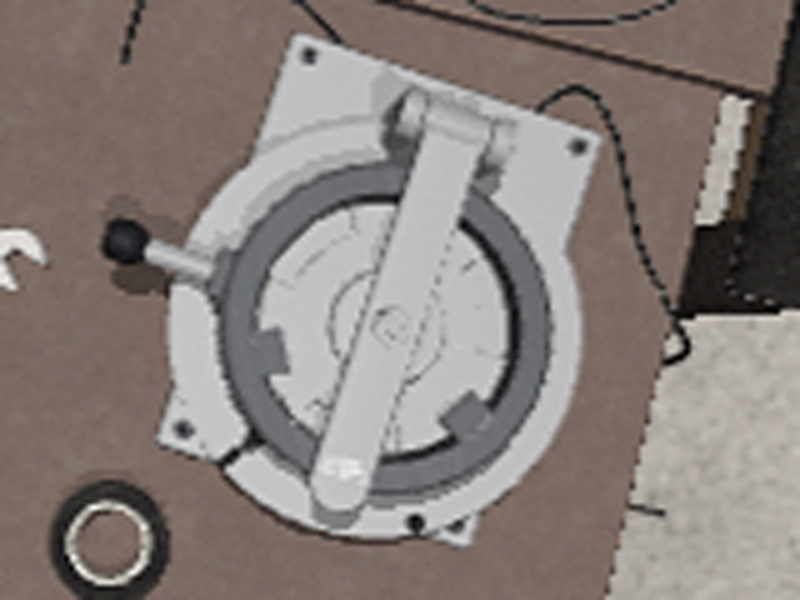

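```bash
cat > ang.py <<'E'
from h import *
from scipy.ndimage import map_coordinates
from scipy.optimize import minimize
import sys
def run(cam,f):
    g=cv2.imread(f)[:,:,:].min(2).astype(float); m=ctrl.camera_model(cam); K=np.array(m['intrinsics']); o=np.array(m['orientation']); M=o if o.shape==(3,3) else R.from_rotvec(o).as_matrix(); C=np.array(m['origin'])
    def samp(xy,z):
        P=np.concatenate([xy,np.full(xy.shape[:-1]+(1,),z)],-1)-C; c=P@M; u=c[...,0]/c[...,2]*K[0,0]+K[0,2]; v=c[...,1]/c[...,2]*K[1,1]+K[1,2]
        return map_coordinates(g,[v,u],order=1)
    def ring(c,r,A,z): return samp(np.stack([c[0]+r*np.cos(A),c[1]+r*np.sin(A)],-1),z)
    A=np.radians(np.arange(0,360,1.))
    if cam=='side': A=np.radians(np.arange(60,200,1.))   # visible near side
    def cost(c,r,z): return -np.mean(np.clip(ring(c,r-.003,A,z)-ring(c,r+.003,A,z),-60,60)) if r>.08 else -np.mean(np.clip(ring(c,r+.003,A,z)-ring(c,r-.003,A,z),-60,60))
    out=[]
    for r,z in ((.091,.040),):
        best=min(((cost((x,y),r,z),x,y) for x in np.arange(.424,.445,.001) for y in np.arange(.230,.256,.001)))
        q=minimize(cost,best[1:],args=(r,z),method='Nelder-Mead',options=dict(initial_simplex=[best[1:],(best[1]+.001,best[2]),(best[1],best[2]+.001)]))
        print(cam,'centre',r,np.round(q.x,4),round(-q.fun,1)); out.append(q.x)
    c=out[0]
    T=np.radians(np.arange(110,200,.25))
    for nm,rr,z,lo,hi in (('dot',np.arange(.083,.0891,.001),.040,175,200),('bar',np.arange(.084,.0896,.001),.040,112,142),('ptr',np.arange(.074,.0791,.001),.046,112,148)):
        p=np.mean([ring(c,r,T,z) for r in rr],0); k=(np.degrees(T)>=lo)&(np.degrees(T)<=hi); t=np.degrees(T)[k]; p=p[k]
        b=np.percentile(p,70); w=np.clip(b-p-.4*(b-p.min()),0,None); j=p.argmin(); w=w*(abs(t-t[j])<7)
        print(nm,'angle %.2f'%(w@t/w.sum()),'min %.0f bg %.0f at %.1f'%(p.min(),b,t[j]))
for a in sys.argv[1:]: run(*a.split(':'))
E
python3 ang.py top:pics/top8.png side:pics/side8.png top:pics/top0.png side:pics/side2.png
```

```text
top centre 0.091 [0.4345 0.243 ] 38.9
dot angle 191.10 min 36 bg 190 at 191.0
bar angle 130.18 min 39 bg 194 at 130.3
ptr angle 130.63 min 69 bg 196 at 130.5
side centre 0.091 [0.4328 0.2413] 54.9
dot angle 190.93 min 120 bg 221 at 191.0
bar angle 129.70 min 107 bg 217 at 129.8
ptr angle 129.09 min 52 bg 119 at 129.5
top centre 0.091 [0.4345 0.2424] 41.6
dot angle 190.70 min 34 bg 187 at 190.8
bar angle 129.93 min 36 bg 192 at 130.0
ptr angle 141.71 min 175 bg 193 at 141.5
side centre 0.091 [0.434  0.2408] 40.6
dot angle 191.12 min 117 bg 228 at 190.8
bar angle 136.47 min 28 bg 118 at 138.2
ptr angle 136.72 min 41 bg 95 at 136.2
```

The pointer is on the locked bar: measured against it, the offset is +0.45° from the top camera and −0.6° from the side camera. The top view shows the lid flat with the lugs over its wings, and the arm is clear of everything. I'm handing the job in.

```bash
python3 -c "
from bench import ctrl
print(ctrl.close_job())"
```

```text
the job is handed in; nothing more can be done
None
```

The job is handed in at about 24 s on the robot's clock: I turned the collar back to the open dot, pressed the lid fully home, then turned the collar clockwise until its pointer stood within about half a degree of the locked bar, and did not disturb the other things on the bench.

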